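Push the block home in a freshly glued guide lane

TASK

Push the small wooden block that lies on the plywood board down the narrow lane between the two guide rails, until its front end stands against the end stop. The rails have only just been glued on, so nothing may touch either of them, neither the block nor your fingers. Only push the block, gently, with the fingers: do not grip, lift or tip it or ram it into the stop, and leave the other things where they are.

Things in the scene. Friction and masses are not known exactly. Their poses are not given: they have to be found in the camera images.
- block_mid (a point): centre of the loose wooden block that is to be pushed: 43 mm wide (x), 120 mm long (y), 26 mm high (z), about 0.1 kg, finger-jointed ends. -y points along the way it shall go: the front end is 60 mm from this point along -y, the back end, which is the face to push, 60 mm along +y.
- block: the same block; origin on its underside, same axes, 1.5 mm to +x and 1 mm to -y of the point below block_mid. It starts flat on the open half of the board, its front 12 to 40 mm short of the lane's mouth, up to 6 mm off the centre line and turned up to 0.13 rad. It slides with plain friction on the board and stops when no longer pushed.
- lane: the fixed plywood board, 96 mm (x) x 306 mm (y) x 12 mm thick; origin at the centre of its underside, on the work surface. The lane runs along its -y axis, over the end towards the big grey machine; the other end (+y) is open. x points away from the robot, z up.
- lane_mouth (a point): middle of the lane's mouth, on the board's top; axes as the board's. The lane is 68 mm wide between the rails and 125 mm long from here to the stop, along -y.
- stop_face (a point): middle of the lane's closed end, on the board's top, in the plane of the face that the block's front comes to stand against; axes as the board's. With the block home, block_mid is 60 mm from this plane, on its +y side.
- near_rail: fixed dark wooden guide rail on the robot's side of the lane, 12 mm wide, 125 mm long, only 9 mm high above the board's top, so fingers that push the upper half of the block pass above it; origin at the centre of its underside, long axis y
- far_rail: the same rail on the far side of the lane
- end_stop: fixed wooden end stop across the closed end of the lane: two blocks 36 mm wide, 18 mm thick, 22 mm high, 20 mm apart, with a screw in each; origin at the centre of the underside
- short_block: loose wooden block with finger-jointed ends, wider than the one to push, 60 x 133 x 26 mm, on the work surface on the robot's side of the board: to be left alone; origin at the centre of its underside
- wedge: loose hardwood wedge, 30 x 100 x 20 mm, on the work surface on the robot's side of the board: to be left alone; origin at the centre of its underside
- bolt_bin: small open blue bin of bolts, 84 x 106 x 42 mm, on the work surface by the machine: to be left alone; origin under its middle

How it is judged:
On the way:
1. the block's front has gone 20 mm into the mouth of the lane, the block flat on the board (y of block_mid in the frame of lane_mouth between -0.05 and 0.04 m and x of block_mid in the frame of lane_mouth between -0.015 and 0.015 m and z of block_mid in the frame of lane_mouth below 0.018 m), for 0.05 s.
At the end, for the whole second after the job is handed in: The block lies flat and at rest on the board between the rails, its front within 5 mm of the end stop, touching neither rail; the wider block, the wedge and the bin within 20 mm of where they were (y of block_mid in the frame of stop_face below 0.065 m and x of block_mid in the frame of stop_face between -0.013 and 0.013 m and angle between the y axis of block_mid and the y axis of lane, either way round below 0.2 rad and angle between block_mid's own z axis and vertical below 0.05 rad and z of block_mid in the frame of stop_face below 0.017 m and linear speed of block below 0.01 m/s and contact force between each of near_rail, far_rail and anything else below 0.3 N and distance of each of short_block, wedge, bolt_bin from where it was at the start of the episode below 0.02 m).
It fails at once if the block was gripped, or pushed with over 35 N (contact force between the fingers and block above 35 N).
It fails at once if something touched a guide rail (contact force between any of near_rail, far_rail and anything else above 0.3 N).
It fails at once if the block was lifted off the board (z of block_mid in the frame of lane_mouth above 0.021 m).
It fails at once if the block was tipped (angle between block_mid's own z axis and vertical above 0.15 rad).
It fails at once if the wider block, the wedge or the bin was moved (distance of any of short_block, wedge, bolt_bin from where it was at the start of the episode above 0.02 m).
It also fails if it takes over 58 s, if anything falls off the work surface, if the arm or the gripper's body presses on something with over 40 N, if the wrist force passes 120 N, or if a joint passes its speed limit or range.

ROBOT

A 6-joint arm with a two-finger parallel gripper is mounted at the origin on the work surface; the furniture and walls round the work are solid. World frame = base frame: x ahead of the robot, y to its left, z up, the work surface at z = 0. Lengths are in m, angles in rad, forces in N, time in s.
With the tool pointing down it reaches from about 0.4 to 0.825 m from the base axis. Payload 7 kg.
Tool frame: the origin (TCP) lies midway between the tips of the shut fingers; the grasp point (between the pads) lies 19 mm behind it; z points along the fingers, y is the line along which they close (so a half turn about z gives the same grasp; the last joint's range is limited). The gripper opens to 88 mm and grips with 3 to 60 N. Pads are 19 mm wide; open, the fingers measure 130 mm over their backs; the gripper's body (78 mm by 193 mm) begins 47 mm behind the grasp point.
Start: joints at [-0.904, 0.359, 0.012, 0, -1.224, -0.288], TCP at [0.25, -0.627, 0.204] pointing down, gripper open.
Joint ranges: [-3.07, 3.07], [-1.43, 2.12], [-1.02, 1.25], [-3.03, 1.67], [-3.05, -0], [-3.03, 3.03]. Speed limits (rad/s): [2.39, 2.39, 3.01, 3.14, 3.14, 3.14].

INTERFACE

Orientations are given as [roll, pitch, yaw] about the fixed x, y, z axes, in that order (R = Rz(yaw) Ry(pitch) Rx(roll)).
In Python, from station import telemetry, eyes, ticket, recognise, trace gives the robot as it stands. The module is installed in compiled form; this text tells all that it offers.
- The arm moves only by the tool servo_tool, never from a script. Its argument "series" is a list that holds one entry, the list of rows, each a list of 4 numbers: the shift along the tool's x, y, z in mm, then the turn about the tool's z in rad. In form: [[[x, y, z, roll], ...]]. A call has exactly 10 rows; each row shifts and turns the commanded pose from where the row before left it, along the tool's axes as they then stand; what a row does not reach is not made up. A row lasts 1/12 s, in which the tool goes at most 41.7 mm and 7.16 degrees, less where a joint would pass 70% of its speed; a pose out of reach is approached as far as the arm can. A call is refused whole if a number of a shift passes 41.7 or a number of a turn 0.125, either way. A call with a gripper value outside its range is refused whole. "claw" is the gripper's target within -1 to 1 (shut at 1, half-way at 0, fully open at -1), set as the call begins (left out, the last holds). The fingers move at their own pace and stop on an object; "grip_force" is the grip in N (left out, the last holds). Time passes only in rows, so rows that do not move let the fingers close, or fill a call up. It gives the time, the measured TCP pose, the force, the opening and the grip force at its end, in the units of the state.
- telemetry.get_state(): the state, without advancing time (a new reading comes with each control period).
- eyes.grab_frame(name): name is "side" or "top"; returns the picture (400x640x3 uint8, red, green, blue); there is no depth.
- eyes.calibration(name): a dict with "mtx" (3x3 intrinsics, pixels), "rvec" (rotation vector, rad) and "tvec" (3), from world to camera coordinates, as OpenCV has them. Camera axes: x right, y down, z forward; pixel columns grow to the right and rows downward; lengths in m; the calibration is good to about 2 mm. A picture is of the moment at which its call begins. calibration takes no time and is no camera call.
- ticket.job_done(): hands the job in; it is judged then, once.
Trained networks look in the newest picture that a camera, given by its name, has taken for a name from the list of things; names that differ only in an ending like _2 or _b are one class to them, and where a whole thing is asked for, a point or a joint stands for the part that bears it (a point fixed in the world has none). Each returns a list of dicts, best first, with "conf" (0 to 1); they miss things now and then, are a little off and sometimes report something else, mostly with a low value. They report only what shows in the picture. A call takes as long as a camera call.
- recognise(camera, name): "position" ([x, y, z] in m, in world coordinates, good to about 4 mm: the middle of the surface that is visible of it).
- trace(camera, name): "mask" (400x640 bool, what is visible of it).
The state is a dict: "t": time; "q": joint angles; "qd": joint speeds; "joint_efforts": joint torques, N m; "eef_pos": TCP position; "ee_rot": TCP orientation; "force": force on the tool from outside, world axes, zero at the start; "moment": the same for the moment, N m; "width": finger opening in m; "gripper_force": force on a finger pad.
Only numpy, scipy, OpenCV 4.12 (cv2) and the standard library are available. Lean on these libraries where they do the work, as an engineer would, in place of code of your own. Each camera call takes 0.05 s, during which the arm holds its last target. There are 200 camera calls.

## Working session

There is one attempt and no reset: what is moved stays moved. The work goes in short steps, Python scripts to look and compute and a tool call to move; the robot and the scene stay as the last step left them, time stands still between calls to the robot, and variables do not carry over. Pictures are saved under pics/ and viewed, at most 10 in all, crops included, and the job is handed in when it is done.

Besides the shell and the picture viewer there is one more tool, called after ">>>" as name(argument=value, ...), one argument or row to a line, values as JSON. servo_tool: Moves the arm, as the interface text tells. Its arguments: {"type":"object","properties":{"series":{"type":"array"},"claw":{"type":"number"},"grip_force":{"type":"number"}},"required":["series"]}

```bash
mkdir -p pics
cat > h.py <<'E'
import numpy as np, cv2
from station import telemetry, eyes, ticket, recognise, trace
def cal(n):
    c=eyes.calibration(n); R=cv2.Rodrigues(np.array(c["rvec"],float))[0]
    return np.array(c["mtx"],float),R,np.array(c["tvec"],float).ravel()
def unproj(n,px,z):
    K,R,t=cal(n); px=np.atleast_2d(np.array(px,float))
    d=(R.T@np.linalg.solve(K,np.c_[px,np.ones(len(px))].T)).T; o=-R.T@t
    return o+d*((z-o[2])/d[:,2])[:,None]
def proj(n,P):
    K,R,t=cal(n); p=(K@(R@np.atleast_2d(P).T+t[:,None])).T
    return p[:,:2]/p[:,2:]
def save(n,f):
    im=eyes.grab_frame(n); cv2.imwrite("pics/"+f,im[:,:,::-1]); return im
E
python3 - <<'E'
from h import *
s=telemetry.get_state(); print(s)
for n in("top","side"):
    save(n,n+"0.png"); K,R,t=cal(n); print(n,K[0,0],-R.T@t)
    for o in("block","lane","near_rail","far_rail","end_stop","short_block"):
        r=recognise(n,o); print(o,[(np.round(x["position"],3),round(x["conf"],2)) for x in r[:2]])
E
```

```text
{'t': 0.0, 'q': array([-9.03885549e-01,  3.59404370e-01,  1.10780468e-02, -3.71375745e-04,
       -1.22409361e+00, -2.88123595e-01]), 'qd': array([ 0.00136718,  0.00161641, -0.0010973 ,  0.00132589, -0.00112955,
       -0.00187111]), 'joint_efforts': array([ 1.22804955e-03, -5.82709301e+01,  2.93069923e+01,  6.99733436e+00,
        7.13152884e-03, -1.55264620e-04]), 'eef_pos': array([ 0.24941524, -0.62667115,  0.20321593]), 'ee_rot': array([ 3.13993677e+00, -1.26675037e-04, -2.76293184e+00]), 'force': array([0.29351109, 0.14418337, 0.1821561 ]), 'moment': array([0.00704685, 0.03741503, 0.05805361]), 'gripper_force': 0.0, 'width': 0.08766795193631118}
top 362.4968660027043 [0.36664885 0.11848091 0.88859232]
block [(array([0.579, 0.221, 0.039]), 0.84), (array([0.383, 0.229, 0.024]), 0.71)]
lane [(array([0.546, 0.067, 0.022]), 0.64)]
near_rail [(array([0.544, 0.065, 0.025]), 0.75)]
far_rail [(array([0.631, 0.075, 0.021]), 0.77)]
end_stop [(array([ 0.604, -0.001,  0.034]), 0.61)]
short_block [(array([0.382, 0.226, 0.024]), 0.68)]
side 431.0398537021223 [0.87561099 0.27837424 0.76667475]
block [(array([0.58 , 0.219, 0.04 ]), 0.78)]
lane [(array([0.37 , 0.042, 0.019]), 0.54)]
near_rail [(array([0.552, 0.072, 0.019]), 0.74), (array([0.598, 0.111, 0.013]), 0.21)]
far_rail [(array([0.635, 0.076, 0.021]), 0.89)]
end_stop [(array([0.606, 0.004, 0.033]), 0.71)]
short_block [(array([0.392, 0.232, 0.028]), 0.85)]
```

View pics/top0.png

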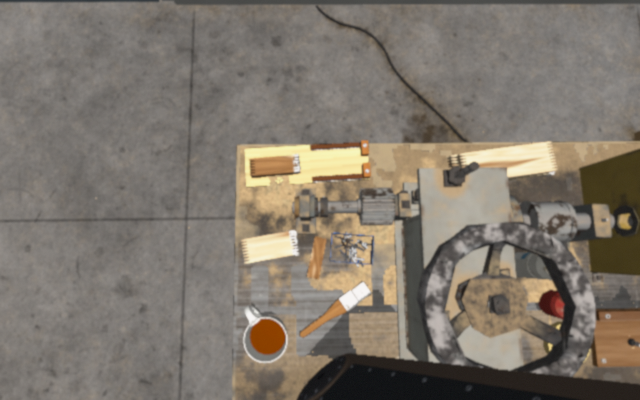

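View pics/side0.png

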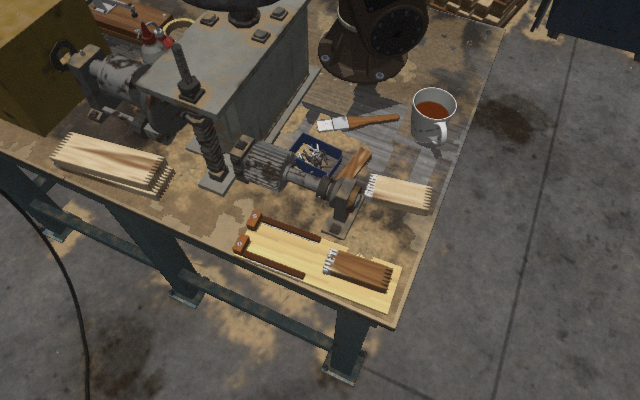

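The top view shows the board at (245–370, 148–186) with the block at (275,166), the stop at (366,160), the short block at (270,247) and a motor at (297–420, 190–225). The side view shows the block at (357,270), the rails at (283,230)/(272,262), and the motor flange at (345,195) close behind the board. I'll fit the poses with masks and check the flange height.

```bash
cat > fit.py <<'E'
from h import *
from scipy.optimize import minimize
def rot(a): c,s=np.cos(a),np.sin(a); return np.array([[c,-s],[s,c]])
def box(cx,cy,a,sx,sy,z0,z1,ox=0,oy=0):
    c=np.array([[i*sx/2+ox,j*sy/2+oy] for i in(-1,1) for j in(-1,1)])@rot(a).T+[cx,cy]
    return np.vstack([np.c_[c,np.full(4,z)] for z in(z0,z1)])
S=8
def sil(n,P):
    h=cv2.convexHull(proj(n,P).astype(np.float32)); m=np.zeros((400,640),np.uint8)
    cv2.fillConvexPoly(m,np.round(h*16).astype(np.int32),255,cv2.LINE_AA,4); return m/255.
def best(n,name,near=None):
    r=trace(n,name)
    if near is not None:
        q=proj(n,near)[0]
        r=[x for x in r if np.hypot(*(np.argwhere(x["mask"]).mean(0)[::-1]-q))<25]
    return r[0]["mask"].astype(float) if r else None
def fit(parts,p0):  # parts: list of (cam,mask,sx,sy,z0,z1,ox,oy)
    def cost(p):
        e=0
        for n,m,*b in parts:
            s=sil(n,box(p[0],p[1],p[2],*b)); e+=np.abs(s-m).sum()/m.sum()
        return e/len(parts)
    bst=None
    for da in(-.08,0,.08):
        x0=np.array(p0)+[0,0,da]
        r=minimize(cost,x0,method="Nelder-Mead",options=dict(initial_simplex=x0+np.array([[0,0,0],[.006,0,0],[0,.006,0],[0,0,.06]]),xatol=1e-4,fatol=1e-4))
        if bst is None or r.fun<bst.fun: bst=r
    return bst.x,bst.fun
def block(cams=("top","side"),p0=(.58,.22,0)):
    out={}
    ps=[(n,best(n,"block",[p0[0],p0[1],.03]),.043,.12,.012,.038,0,0) for n in cams]
    ps=[p for p in ps if p[1] is not None]
    for p in ps: out[p[0]]=fit([p],p0)
    out["all"]=fit(ps,p0); return out
E
python3 - <<'E'
from fit import *
for k,v in block().items(): print("block",k,np.round(v[0],4),round(v[1],3))
allp=[]
for name,ox in(("near_rail",-.04),("far_rail",.04)):
    for n in("top","side"):
        m=best(n,name); x=(n,m,.012,.125,.012,.021,ox,0); allp.append(x)
        v=fit([x],(.59,.07,0)); print(name,n,np.round(v[0],4),round(v[1],3))
v=fit(allp,(.59,.07,0)); print("lane ctr (rails)",np.round(v[0],4),round(v[1],3))
for n in("top","side"):
    for name in("end_stop","lane"):
        r=trace(n,name); print(n,name,[(round(x["conf"],2),x["mask"].sum(),np.argwhere(x["mask"]).mean(0).round()) for x in r])
for n,(a,b,c,d),k in(("top",(235,135,435,260),4),("side",(220,110,440,320),3)):
    im=cv2.imread(f"pics/{n}0.png")[b:d,a:c]; cv2.imwrite(f"pics/{n}0c.png",cv2.resize(im,None,fx=k if n=="top" else 2.8,fy=k if n=="top" else 2.8,interpolation=cv2.INTER_CUBIC)[:600,:800])
E
```

```text
block top [0.5786 0.2186 0.0831] 0.108
block side [0.5743 0.2184 0.0711] 0.09
block all [0.5765 0.2184 0.0815] 0.114
near_rail top [0.5895 0.0702 0.0684] 0.172
near_rail side [0.624  0.2228 0.1488] 0.664
far_rail top [0.5897 0.0691 0.0498] 0.22
far_rail side [0.5883 0.0682 0.0437] 0.086
lane ctr (rails) [0.5891 0.0683 0.0512] 0.465
top end_stop [(0.83, np.int64(268), array([159., 365.])), (0.45, np.int64(536), array([257., 316.]))]
top lane [(0.98, np.int64(3738), array([163., 316.]))]
side end_stop [(0.96, np.int64(527), array([233., 247.]))]
side lane [(0.81, np.int64(6281), array([260., 307.]))]
```

View pics/top0c.png

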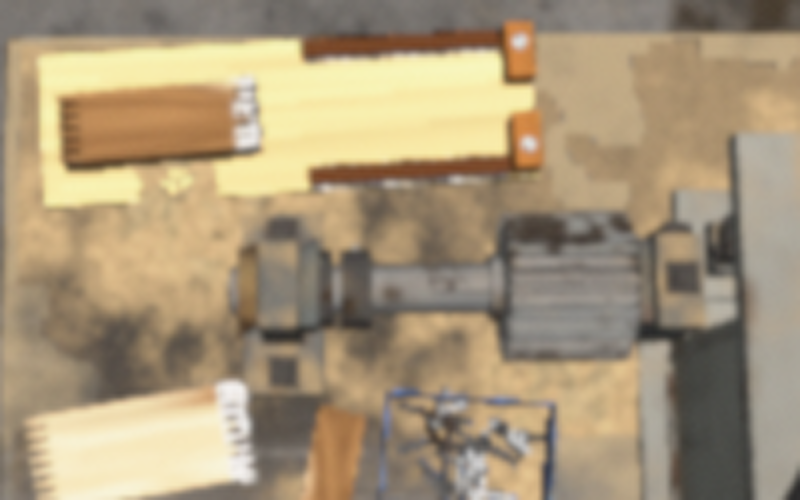

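View pics/side0c.png

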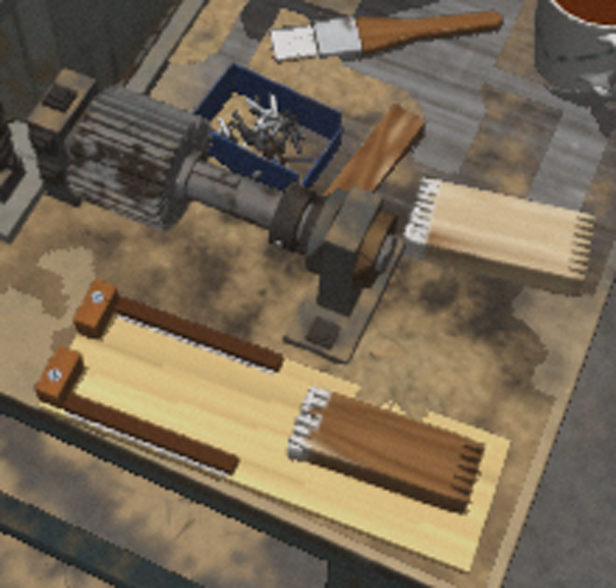

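The crops show: block at (60–260, 85–165), rails ending at the mouth at (303,50)/(310,175), and stop blocks at (520,50)/(525,140) in the top one. The bearing pedestal (260–330, 215–390) stands beside the mouth. I'll triangulate how high it is, and refit the lane.

Run:
```python
from fit import *
def tri(a,b):
    P=[]
    for n in("top","side"):
        K,R,t=cal(n); P.append(K@np.c_[R,t])
    X=cv2.triangulatePoints(P[0],P[1],np.array(a,float),np.array(b,float)).ravel(); return X[:3]/X[3]
T=lambda x,y:(235+x/4,135+y/4); D=lambda x,y:(220+x/2.8,110+y/2.8)
for nm,a,b in(("ped top far corner",T(318,250),D(330,237)),("ped top mid",T(290,290),D(358,215)),("foot bolt",T(282,226),D(322,330)),("motor",T(570,235),D(120,190)),("stop screw f",T(520,42),D(54,376)),("stop screw n",T(530,144),D(97,297)),("mouth far corner",T(303,40),D(237,470)),("mouth near rail",T(311,170),D(281,365))):
    X=tri(a,b); print(nm,X.round(3),(proj("top",X)[0]-a).round(1),(proj("side",X)[0]-b).round(1))
ps=[]
for n in("top","side"):
    m=best(n,"end_stop",[.6,0,.03]); x=(n,m,.092,.018,.012,.034,0,0); v=fit([x],(.6,0,.05)); print("stop",n,v[0].round(4),round(v[1],3))
    # stop visible: two bits; lane board outline
    ml=best(n,"lane"); ml=sum(trace(n,o)[0]["mask"] for o in("lane","block","far_rail"))>0
    if n=="top": ml=ml|trace(n,"near_rail")[0]["mask"]
    x=(n,ml.astype(float),.096,.306,0,.012,0,0); v=fit([x],(.58,.13,.05)); print("board",n,v[0].round(4),round(v[1],3))
pts=[(n,best(n,o),.012,.125,.012,.021,ox,0) for n,o,ox in(("top","near_rail",-.04),("top","far_rail",.04),("side","far_rail",.04))]
v=fit(pts,(.59,.068,.05)); print("rails",v[0].round(4),v[1])
# overlay
b=block()["all"][0]
for n in("top","side"):
    im=cv2.imread(f"pics/{n}0.png"); k=4 if n=="top" else 3
    a,c=(235,135) if n=="top" else (225,200)
    im=cv2.resize(im[c:c+(70 if n=="top" else 120),a:a+200],None,fx=k,fy=k,interpolation=cv2.INTER_CUBIC)
    def dr(B,col):
        q=((proj(n,B)-[a,c]+.5)*k).astype(int)
        for z in(0,4):
            cv2.polylines(im,[q[[z,z+1,z+3,z+2]]],True,col,1)
    dr(box(*b,.043,.12,.012,.038),(255,0,0))
    for ox in(-.04,.04): dr(box(*v[0],.012,.125,.012,.021,ox,0),(0,255,0))
    cv2.imwrite(f"pics/{n}_ov.png",im)
i1,i2=cv2.imread("pics/top_ov.png"),cv2.imread("pics/side_ov.png")
w=np.zeros((600,800,3),np.uint8);w[:280,:800]=i1;s=cv2.resize(i2,(533,320));w[280:,:533]=s;cv2.imwrite("pics/ov.png",w)
```

```text
ped top far corner [0.485 0.131 0.097] [-3.7  1.1] [-3.2 -0.5]
ped top mid [0.463 0.143 0.101] [-2.4  0.7] [-2.1 -0.3]
foot bolt [0.513 0.145 0.025] [-0.5  0.2] [-0.4 -0.1]
motor [ 0.497 -0.018  0.074] [-1.4  0.6] [-1.3 -0.2]
stop screw f [ 0.624 -0.001  0.033] [-0.2  0.1] [-0.2 -0. ]
stop screw n [ 0.56  -0.005  0.034] [-0.5  0.2] [-0.4 -0.1]
mouth far corner [0.629 0.134 0.022] [-1.4  0.5] [-1.4 -0.2]
mouth near rail [0.548 0.129 0.021] [-1.   0.3] [-1.  -0.1]
stop top [ 0.5934 -0.0016  0.0418] 0.478
board top [0.5876 0.1407 0.0582] 0.067
stop side [ 0.5911 -0.003   0.0464] 0.328
board side [0.5826 0.1397 0.0414] 0.058
rails [0.5891 0.0688 0.0548] 0.1817882100700655
```

View pics/ov.png

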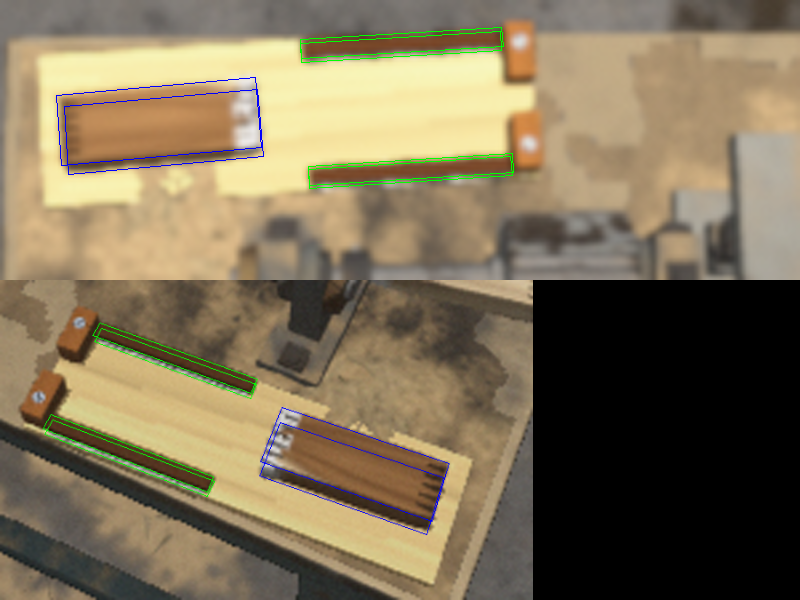

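The overlay fits both views well: rails in green and block in blue match the pixels. The lane yaw is about 0.053 and the block yaw about 0.082. The bearing pedestal is about 0.1 m high and close to the mouth, so I'll keep the gripper body's long side along the lane. Before crossing over I'll check the height of the machine.

Run:
```python
from h import *
for nm,base,tip in(("spindle",(215,180),(178,45)),("box corner",(300,95),(315,5)),("box corner2",(210,190),(235,95))):
    b=unproj("side",[base],0)[0]
    K,R,t=cal("side"); zs=np.linspace(0,.6,601); q=proj("side",np.c_[np.full(601,b[0]),np.full(601,b[1]),zs]); i=np.argmin(np.abs(q[:,1]-tip[1])); print(nm,b.round(3),zs[i],q[i].round(),proj("top",[b[0],b[1],zs[i]]).round())
print(proj("top",[.25,-.627,.2]).round(), proj("top",[.568,.3,.1]).round())
```

```text
spindle [ 0.504 -0.137  0.   ] 0.35000000000000003 [166.  45.] [[482. 160.]]
box corner [ 0.203 -0.082  0.   ] 0.243 [296.   5.] [[435. 347.]]
box corner2 [ 0.53  -0.133  0.   ] 0.276 [172.  95.] [[460. 157.]]
[[715. 310.]] [[234. 162.]]
```

>>> servo_tool(
  series=[
    [[0, 0, -30, 0], [0, 0, -40, 0], [0, 0, -40, 0], [0, 0, -40, 0], [0, 0, -40, 0], [0, 0, -30, 0], [0, 0, -20, 0], [0, 0, 0, 0], [0, 0, 0, 0], [0, 0, 0, 0]],
  ],
  claw=1,
  grip_force=10,
)

```text
t: 2.83
eef_pos: [0.2497, -0.6269, 0.4433]
ee_rot: [3.14, 0.0, -2.763]
force: [-0.4, 0.4, -0.7]
width: 0.0265
gripper_force: 0.0
```

>>> servo_tool(
  series=[
    [[0, 0, -15, 0.1], [0, 0, -15, 0.1], [0, 0, -15, 0.1], [-20, -2, 0, 0], [-36, -3, 0, 0], [-36, -3, 0, 0], [-36, -3, 0, 0], [-36, -3, 0, 0], [-36, -2, 0, 0], [0, 0, 0, 0]],
  ],
)

```text
t: 3.67
eef_pos: [0.4577, -0.6259, 0.4816]
ee_rot: [3.134, -0.005, -3.056]
force: [1.4, -1.6, -2.4]
width: 0.0003
gripper_force: 0.0
```

>>> servo_tool(
  series=[
    [[-8, 30, 0, 0], [-8, 38, 0, 0], [-8, 38, 0, 0], [-8, 38, 0, 0], [-8, 38, 0, 0], [-8, 38, 0, 0], [-8, 38, 0, 0], [-8, 38, 0, 0], [-8, 38, 0, 0], [-8, 38, 0, 0]],
  ],
)

```text
t: 4.5
eef_pos: [0.5005, -0.248, 0.4878]
ee_rot: [3.141, -0.002, -3.062]
force: [0.5, 1.0, 0.4]
width: 0.0003
gripper_force: 0.0
```

>>> servo_tool(
  series=[
    [[-8, 38, 0, 0], [-8, 38, 0, 0], [-8, 38, 0, 0], [-8, 38, 0, 0], [-8, 38, 0, 0], [-8, 38, 0, 0], [-8, 38, 0, 0], [-8, 38, 0, 0], [-8, 38, 0, 0], [-8, 38, 0, 0]],
  ],
)

```text
t: 5.33
eef_pos: [0.55, 0.1372, 0.4879]
ee_rot: [-3.141, -0.002, -3.061]
force: [0.9, -0.9, 0.0]
width: 0.0003
gripper_force: 0.0
```

>>> servo_tool(
  series=[
    [[-6, 36, 0, 0], [-6, 36, 0, 0], [-6, 36, 0, 0], [-5, 30, 0, 0], [-5, 30, 0, 0], [-5, 28, 0, 0], [0, 0, 30, 0], [0, 0, 38, 0], [0, 0, 38, 0], [0, 0, 30, 0]],
  ],
)

```text
t: 6.17
eef_pos: [0.5665, 0.333, 0.3482]
ee_rot: [-3.139, -0.004, -3.061]
force: [1.2, -0.0, -0.3]
width: 0.0007
gripper_force: 0.0
```

>>> servo_tool(
  series=[
    [[0, 0, 38, 0], [0, 0, 38, 0], [0, 0, 38, 0], [0, 0, 38, 0], [0, 0, 38, 0], [0, 0, 30, 0], [0, 0, 20, 0], [0, 0, 10, 0], [0, 0, 0, 0], [0, 0, 0, 0]],
  ],
)

```text
t: 7.0
eef_pos: [0.568, 0.3329, 0.103]
ee_rot: [-3.141, -0.0, -3.062]
force: [0.5, 0.7, 1.0]
width: 0.0002
gripper_force: 0.0
```

Run:
```python
from h import *
s=telemetry.get_state(); print(s["eef_pos"],s["ee_rot"],s["q"])
im=save("side","side1.png")
a=im[180:400,240:540][:,:,::-1]; cv2.imwrite("pics/s1c.png",cv2.resize(a,None,fx=2.6,fy=2.6,interpolation=cv2.INTER_CUBIC))
print(proj("side",[s["eef_pos"]]).round(1))
```

```text
[0.5679774  0.33292194 0.10304116] [-3.14068448e+00 -4.72280167e-04 -3.06201348e+00] [ 8.26013735e-01  4.07233559e-01 -1.56660403e-01  4.09146704e-04
 -1.00786578e+00 -2.31744919e+00]
[[428.  276.3]]
```

View pics/s1c.png

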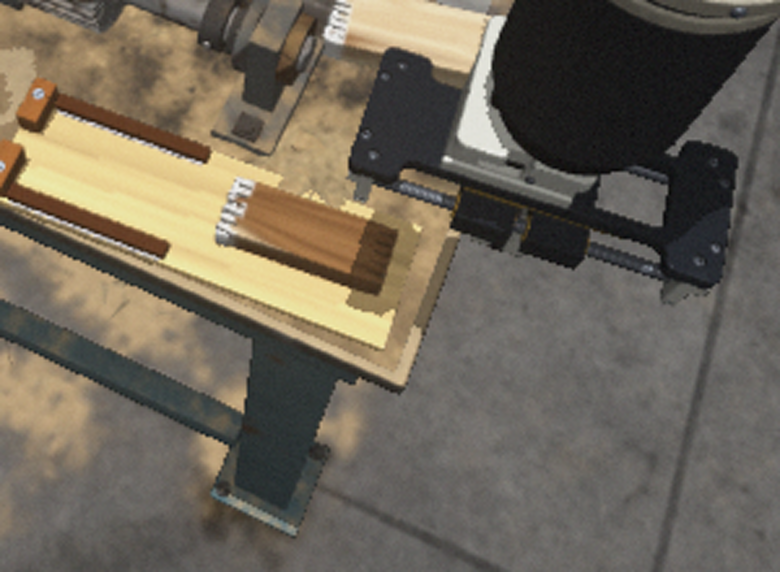

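The side view shows the gripper behind the block, with the body's long side along the lane. The fingers at crop (490,240) are in line with the block, whose back is at crop (385,270). Next: down, then approach slowly.

>>> servo_tool(
  series=[
    [[0, 0, 20, 0], [0, 0, 20, 0], [0, 0, 15, 0], [0, 0, 12, 0], [0, 0, 6, 0], [0, 0, 3, 0], [0, 0, 0, 0], [0, -5, 0, 0], [0, -8, 0, 0], [0, -7, 0, 0]],
  ],
)

```text
t: 7.88
eef_pos: [0.5699, 0.3125, 0.028]
ee_rot: [3.141, 0.001, -3.063]
force: [-0.9, -0.1, -0.1]
width: 0.0006
gripper_force: 0.0
```

>>> servo_tool(
  series=[
    [[0, -3, 0, 0], [0, -2, 0, 0], [0, -2, 0, 0], [0, -2, 0, 0], [0, -2, 0, 0], [0, -2, 0, 0], [0, -2, 0, 0], [0, -2, 0, 0], [0, -2, 0, 0], [0, 0, 0, 0]],
  ],
)

```text
t: 8.72
eef_pos: [0.571, 0.2937, 0.0271]
ee_rot: [-3.141, -0.0, -3.063]
force: [0.2, -0.2, -0.7]
width: 0.0007
gripper_force: 0.0
```

Run:
```python
from fit import *
s=telemetry.get_state(); print(s["eef_pos"],s["ee_rot"],s["force"])
for n in("side","top"): save(n,n+"2.png")
for k,v in block(p0=(.577,.21,.08)).items(): print("block",k,np.round(v[0],4),round(v[1],3))
a=cv2.imread("pics/side2.png")[180:340,240:500]; cv2.imwrite("pics/s2c.png",cv2.resize(a,None,fx=3,fy=3,interpolation=cv2.INTER_CUBIC))
```

```text
[0.57103156 0.29368447 0.02712536] [-3.14148948e+00 -1.56105834e-04 -3.06296777e+00] [ 0.17423885 -0.24492343 -0.68307098]
block top [0.5763 0.2187 0.1317] 0.676
block side [0.5746 0.2186 0.0845] 0.43
block all [0.5756 0.2181 0.1215] 0.561
```

View pics/s2c.png

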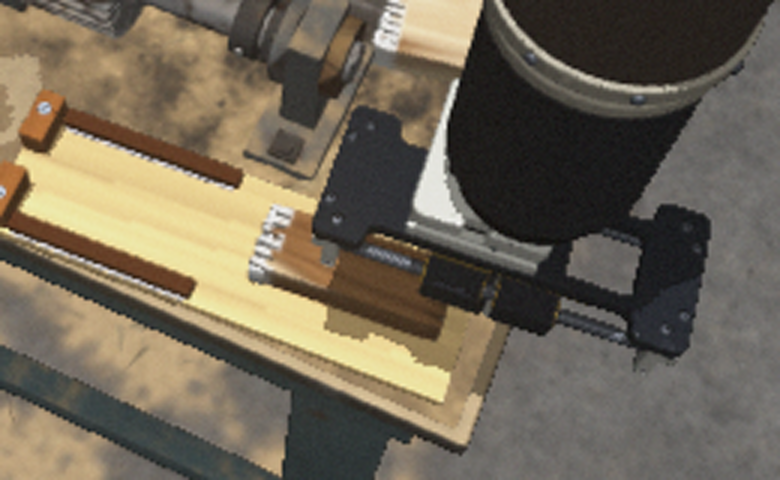

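The block isn't visibly moved. The gripper hides its back half, but the front end at crop (265,245) stays visible. I'll push on and track that front end.

>>> servo_tool(
  series=[
    [[0, -2, 0, 0], [0, -3, 0, 0], [0, -3, 0, 0], [0, -3, 0, 0], [0, -3, 0, 0], [0, -3, 0, 0], [0, -3, 0, 0], [0, -2, 0, 0], [0, -1, 0, 0], [0, 0, 0, 0]],
  ],
)

```text
t: 9.75
eef_pos: [0.573, 0.2709, 0.0272]
ee_rot: [3.142, 0.0, -3.063]
force: [-0.1, 0.1, 0.1]
width: 0.0003
gripper_force: 0.0
```

```bash
cat > track.py <<'E'
from fit import *
import sys
def track(p0,tag):
    s=telemetry.get_state(); e=s["eef_pos"]; print(s["t"],e.round(4),s["ee_rot"][2].round(4),s["force"].round(2))
    Ws={}
    ps=[]
    for n in("side","top"):
        save(n,f"{n}{tag}.png")
        m=best(n,"block",[p0[0]+.003,p0[1]-.04,.03])
        f=[[e[0]+i*.042,e[1]-.098,z] for i in(-1,1) for z in(.085,.12)]
        q=proj(n,f)[:,0]; lim=q.min()-2 if n=="side" else q.max()+2
        W=np.zeros((400,640)); 
        if n=="side": W[:,:int(lim)]=1
        else: W[:,int(np.ceil(lim)):]=1
        if m is None: print(n,"none"); continue
        print(n,"px",int((m*W).sum())); ps.append((n,m*W,W))
    def cost(p,ps):
        return sum((np.abs(sil(n,box(*p,.043,.12,.012,.038))*W-m)).sum()/max(m.sum(),1) for n,m,W in ps)/len(ps)
    for q in [[p] for p in ps]+[ps]:
        x0=np.array(p0); r=minimize(cost,x0,args=(q,),method="Nelder-Mead",options=dict(initial_simplex=x0+np.array([[0,0,0],[.005,0,0],[0,-.006,0],[0,0,.04]]),xatol=1e-4,fatol=1e-4))
        x,y,a=r.x; fr=np.array([x,y])+.06*np.array([np.sin(a),-np.cos(a)])
        L=lambda y:.589-.053*(y-.0688)
        print([k[0] for k in q],r.x.round(4),round(r.fun,3),"front",fr.round(4),"off ctr/front mm",(1e3*(x-L(y))).round(1),(1e3*(fr[0]-L(fr[1]))).round(1),"to stop",(1e3*(fr[1]-.0066)).round(1))
E
python3 -c "
from track import *
track((.577,.21,.08),3)"
```

```text
9.75 [0.573  0.2709 0.0272] -3.063 [-0.06  0.13  0.1 ]
side px 7
top px 106
['side'] [0.572 0.222 0.16 ] 1.0 front [0.5816 0.1628] off ctr/front mm -8.9 -2.5 to stop 156.2
['top'] [0.5792 0.2219 0.0988] 0.14 front [0.5851 0.1622] off ctr/front mm -1.7 1.1 to stop 155.6
['side', 'top'] [ 0.5795  0.2217 -0.0203] 0.274 front [0.5783 0.1617] off ctr/front mm -1.4 -5.8 to stop 155.1
```

Run:
```python
from h import *
r=[]
for k in(2,3):
    a=cv2.imread(f"pics/side{k}.png")[220:310,300:400]; b=cv2.imread(f"pics/top{k}.png")[140:190,240:340]
    r.append(np.vstack([cv2.resize(a,(400,360),interpolation=cv2.INTER_CUBIC),cv2.resize(b,(400,200),interpolation=cv2.INTER_CUBIC)]))
cv2.imwrite("pics/cmp.png",np.hstack(r))
```

```text
(no output)
```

View pics/cmp.png

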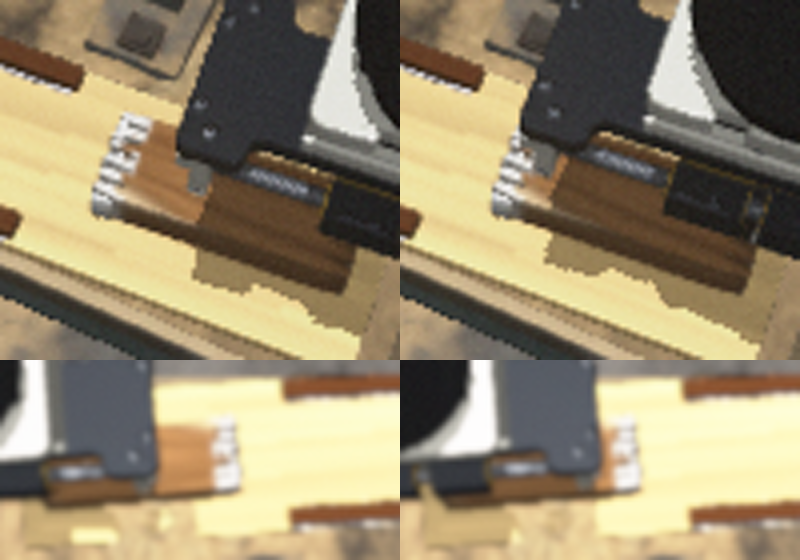

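Run:
```python
from h import *
e=np.array([.573,.2709,.0272]); a=.0786
u=np.array([np.cos(a),np.sin(a),0]); d=np.array([np.sin(a),-np.cos(a),0])
for nm,P in(("tip",e),("tip front",e+.021*d),("body front far bottom",e+.0965*d+.039*u+[0,0,.066]),("body front near bottom",e+.0965*d-.039*u+[0,0,.066]),("body front far +.12",e+.0965*d+.039*u+[0,0,.12]),("block back top far",[.5765+.0215-.0049,.2784,.038]),("block back top near",[.5765-.0215-.0049,.2749,.038])):
    for n in("side","top"):
        q=proj(n,P)[0]; o,k=((300,220),4) if n=="side" else ((240,140),4)
        print(nm,n,q.round(1),"cmp",((q-o)*k+[400,0 if n=="side" else 360]).round())
a=cv2.imread("pics/side3.png")[215:305,350:470]; cv2.imwrite("pics/s3z.png",cv2.resize(a,None,fx=6.6,fy=6.6,interpolation=cv2.INTER_CUBIC))
```

```text
tip side [384.8 280.3] cmp [739. 241.]
tip top [253.1 167.5] cmp [452. 470.]
tip front side [373.6 276.4] cmp [695. 226.]
tip front top [261.7 166.8] cmp [487. 467.]
body front far bottom side [327.8 267.7] cmp [511. 191.]
body front far bottom top [289.5 140.3] cmp [598. 361.]
body front near bottom side [342.9 228.7] cmp [572.  35.]
body front near bottom top [292.3 173.9] cmp [609. 496.]
body front far +.12 side [328.5 254.5] cmp [514. 138.]
body front far +.12 top [287.6 132.5] cmp [590. 330.]
block back top far side [385.7 289.7] cmp [743. 279.]
block back top far top [249.2 158.3] cmp [437. 433.]
block back top near side [392.2 268. ] cmp [769. 192.]
block back top near top [250.5 175.9] cmp [442. 503.]
```

View pics/s3z.png

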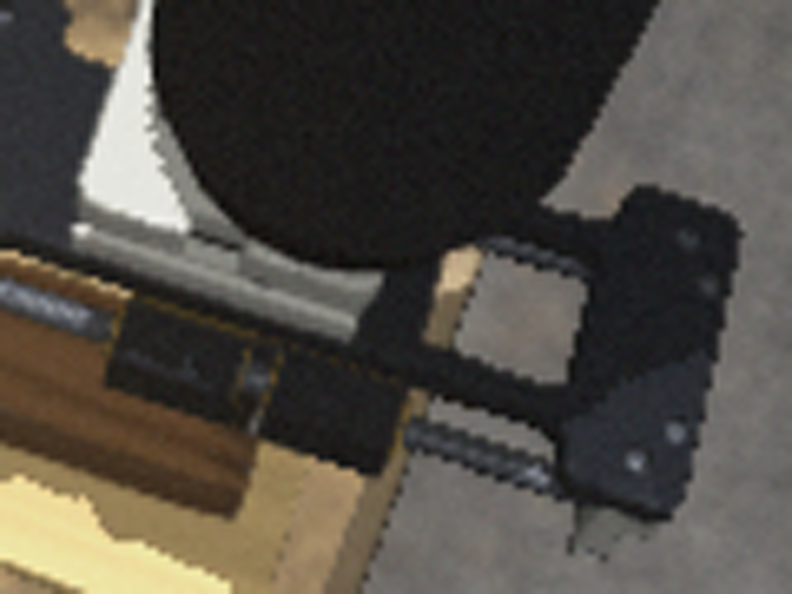

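Run:
```python
from h import *
e=np.array([.571,.2937,.0271]); a=.0786
u=np.array([np.cos(a),np.sin(a),0]); d=np.array([np.sin(a),-np.cos(a),0])
for z in(0,.03,.066,.1,.15):
  print(z,[((proj("side",e+f*d+x*u+[0,0,z])[0]-[240,180])*3).round().tolist() for f,x in((.0965,.039),(-.0965,.039),(0,0),(0,.0095))])
im=eyes.grab_frame("side")
s=telemetry.get_state(); print(s["t"],s["eef_pos"],s["ee_rot"],s["q"])
for n in("side","top"):
    c=eyes.calibration(n); print(n,c)
```

```text
0 [[298.0, 318.0], [618.0, 431.0], [472.0, 313.0], [467.0, 328.0]]
0.03 [[300.0, 300.0], [632.0, 417.0], [480.0, 295.0], [475.0, 310.0]]
0.066 [[303.0, 276.0], [650.0, 397.0], [490.0, 272.0], [486.0, 287.0]]
0.1 [[306.0, 253.0], [669.0, 378.0], [501.0, 248.0], [497.0, 263.0]]
0.15 [[310.0, 213.0], [699.0, 345.0], [519.0, 208.0], [514.0, 225.0]]
10.0 [0.57290228 0.27122603 0.02717718] [ 3.14159106e+00  5.51488280e-05 -3.06263460e+00] [ 7.49592611e-01  4.50462815e-01 -2.90051656e-01  4.47492085e-05
 -8.30237663e-01 -2.24146108e+00]
side {'mtx': array([[431.0398537 ,   0.        , 319.35646822],
       [  0.        , 431.0398537 , 198.65594618],
       [  0.        ,   0.        ,   1.        ]]), 'rvec': array([ 1.49069663,  2.33685028, -0.65171442]), 'tvec': array([ 0.11313337, -0.38045133,  1.1289086 ])}
top {'mtx': array([[362.496866  ,   0.        , 322.79749822],
       [  0.        , 362.496866  , 202.97933439],
       [  0.        ,   0.        ,   1.        ]]), 'rvec': array([ 2.14617312, -2.17145608,  0.16551828]), 'tvec': array([0.10871248, 0.48255051, 0.83270164])}
```

The block didn't move: in both views the fingers pass over it, so the real tips sit about 10–30 mm above the reported TCP height. I'll back off behind the block and probe the height gently against the board.

>>> servo_tool(
  series=[
    [[0, 4, 0, 0], [0, 8, 0, 0], [0, 8, 0, 0], [0, 6, 0, 0], [0, 4, 0, 0], [0, 3, 0, 0], [0, 0, 3, 0], [0, 0, 3, 0], [0, 0, 3, 0], [0, 0, 0, 0]],
  ],
)

```text
t: 10.83
eef_pos: [0.5698, 0.3033, 0.0172]
ee_rot: [-3.141, -0.001, -3.063]
force: [0.5, -1.0, 0.6]
width: 0.0005
gripper_force: 0.0
```

Run:
```python
from h import *
s=telemetry.get_state(); e=s["eef_pos"]; print(s["t"],e,s["force"])
im=save("side","side4.png")
a=.0786; u=np.array([np.cos(a),np.sin(a),0]); d=np.array([np.sin(a),-np.cos(a),0])
g=cv2.cvtColor(im,cv2.COLOR_RGB2GRAY)
for z in(0,.01,.02,.03,.04,.05,.066):
    q=np.array([proj("side",e+f*d+x*u+[0,0,z])[0] for f,x in((.021,.0095),(.01,.0095),(-.01,.0095),(-.021,.0095))])
    print(z,q.round().astype(int).tolist(),[im[int(round(y)),int(round(x))].tolist() for x,y in q])
m=(g<60).astype(np.uint8)
a=cv2.resize(im[215:315,350:490][:,:,::-1],None,fx=5.6,fy=5.6,interpolation=cv2.INTER_NEAREST)
for z,c in((0,(0,0,255)),(.03,(0,255,0)),(.066,(255,0,0))):
    q=np.array([proj("side",e+f*d+x*u+[0,0,z])[0] for f,x in((.021,.0095),(-.021,.0095),(-.021,-.0095),(.021,-.0095))])
    cv2.polylines(a,[((q+.5-[350,215])*5.6).astype(int)],True,c,1)
cv2.imwrite("pics/s4.png",a)
```

```text
10.8333 [0.56979539 0.30333094 0.01719255] [ 0.53975548 -0.96746463  0.60100997]
0 [[389, 289], [395, 291], [406, 295], [412, 297]] [[145, 121, 82], [153, 130, 99], [111, 99, 76], [114, 109, 102]]
0.01 [[390, 287], [396, 289], [407, 293], [413, 295]] [[146, 124, 83], [157, 131, 100], [107, 92, 72], [115, 110, 105]]
0.02 [[391, 285], [397, 287], [408, 291], [414, 293]] [[141, 118, 80], [144, 119, 90], [96, 85, 65], [110, 105, 102]]
0.03 [[391, 283], [397, 285], [409, 289], [415, 291]] [[33, 29, 29], [33, 31, 28], [31, 26, 27], [29, 26, 26]]
0.04 [[392, 281], [398, 283], [410, 287], [416, 289]] [[35, 29, 27], [32, 28, 30], [29, 28, 28], [26, 27, 25]]
0.05 [[393, 279], [399, 281], [411, 285], [417, 287]] [[43, 41, 43], [42, 41, 44], [34, 31, 32], [33, 30, 31]]
0.066 [[395, 275], [401, 278], [413, 282], [419, 284]] [[32, 32, 31], [31, 30, 28], [31, 29, 29], [28, 29, 31]]
```

View pics/s4.png

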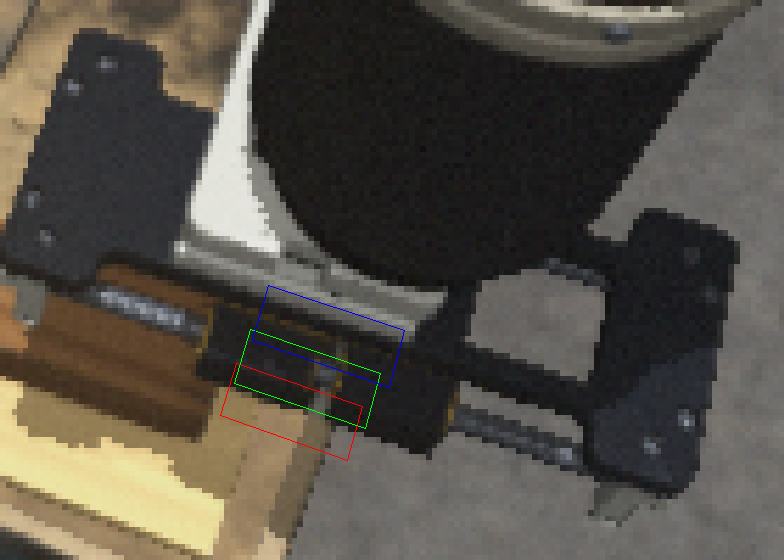

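The last picture shows the black finger boxes at crop (205–450, 300–455). They end visibly above the reported tip outline (red), at about TCP +0.03. I'll probe downward in small steps and watch the force.

>>> servo_tool(
  series=[
    [[0, 0, 2, 0], [0, 0, 1.5, 0], [0, 0, 1.5, 0], [0, 0, 1, 0], [0, 0, 1, 0], [0, 0, 0, 0], [0, 0, 0, 0], [0, 0, 0, 0], [0, 0, 0, 0], [0, 0, 0, 0]],
  ],
)

```text
t: 11.72
eef_pos: [0.5703, 0.304, 0.0112]
ee_rot: [3.142, 0.0, -3.063]
force: [0.4, -0.5, 0.2]
width: 0.0004
gripper_force: 0.0
```

>>> servo_tool(
  series=[
    [[0, 0, 1, 0], [0, 0, 1, 0], [0, 0, 1, 0], [0, 0, 0, 0], [0, 0, 0, 0], [0, 0, 0, 0], [0, 0, 0, 0], [0, 0, 0, 0], [0, 0, 0, 0], [0, 0, 0, 0]],
  ],
)

```text
t: 12.55
eef_pos: [0.5703, 0.304, 0.0082]
ee_rot: [3.142, 0.0, -3.063]
force: [-0.2, 0.2, -0.2]
width: 0.0004
gripper_force: 0.0
```

Run:
```python
from h import *
o=lambda x,y:(350+x/5.6-.5,215+y/5.6-.5)
for z in(.03,.045,.06): print(z,[unproj("side",[o(*p)],z)[0].round(4).tolist() for p in((200,380),(430,455),(212,310),(458,385))])
```

```text
0.03 [[0.5775, 0.2729, 0.03], [0.5702, 0.3471, 0.03], [0.5535, 0.2682, 0.03], [0.5443, 0.3482, 0.03]]
0.045 [[0.5836, 0.273, 0.045], [0.5765, 0.3457, 0.045], [0.5601, 0.2684, 0.045], [0.5511, 0.3468, 0.045]]
0.06 [[0.5897, 0.2731, 0.06], [0.5827, 0.3443, 0.06], [0.5666, 0.2686, 0.06], [0.5578, 0.3454, 0.06]]
```

>>> servo_tool(
  series=[
    [[0, 3, 0, 0], [0, 5, 0, 0], [0, 5, 0, 0], [0, 5, 0, 0], [0, 2, 0, 0], [0, 0, 1, 0], [0, 0, 1, 0], [0, 0, 1, 0], [0, 0, 1, 0], [0, 0, 0, 0]],
  ],
)

```text
t: 13.38
eef_pos: [0.5686, 0.3236, 0.0039]
ee_rot: [-3.141, -0.0, -3.063]
force: [0.5, 0.1, -0.4]
width: 0.0003
gripper_force: 0.0
```

>>> servo_tool(
  series=[
    [[0, 0, 2, 0], [0, 0, 2, 0], [0, 0, 2, 0], [0, 0, 0, 0], [0, -2, 0, 0], [0, -2, 0, 0], [0, -2, 0, 0], [0, -2, 0, 0], [0, -1, 0, 0], [0, 0, 0, 0]],
  ],
)

```text
t: 14.22
eef_pos: [0.5695, 0.3147, -0.0017]
ee_rot: [3.142, 0.0, -3.063]
force: [-0.3, 0.2, -0.3]
width: -0.0
gripper_force: 0.0
```

>>> servo_tool(
  series=[
    [[0, -1, 0, 0], [0, -1, 0, 0], [0, -1, 0, 0], [0, -1, 0, 0], [0, -1, 0, 0], [0, -1, 0, 0], [0, -1, 0, 0], [0, -1, 0, 0], [0, -1, 0, 0], [0, -1, 0, 0]],
  ],
)

```text
t: 15.05
eef_pos: [0.5702, 0.3049, -0.0018]
ee_rot: [3.142, 0.0, -3.063]
force: [-0.4, 0.1, -0.8]
width: 0.0003
gripper_force: 0.0
```

```bash
python3 -c "
from track import *
track((.577,.216,.08),5)"
```

```text
15.05 [ 0.5702  0.3049 -0.0018] -3.0628 [-0.36  0.08 -0.8 ]
side px 478
top px 387
['side'] [0.5739 0.2193 0.0971] 0.07 front [0.5797 0.1596] off ctr/front mm -7.2 -4.5 to stop 153.0
['top'] [0.5797 0.2221 0.0902] 0.132 front [0.5852 0.1624] off ctr/front mm -1.1 1.1 to stop 155.8
['side', 'top'] [0.5765 0.2206 0.0769] 0.13 front [0.5811 0.1608] off ctr/front mm -4.5 -3.0 to stop 154.2
```

>>> servo_tool(
  series=[
    [[0, -1, 0, 0], [0, -1, 0, 0], [0, -1, 0, 0], [0, -1, 0, 0], [0, -1, 0, 0], [0, -1, 0, 0], [0, -1, 0, 0], [0, -1, 0, 0], [0, -1, 0, 0], [0, -1, 0, 0]],
  ],
)

```text
t: 16.08
eef_pos: [0.571, 0.2949, -0.0018]
ee_rot: [3.142, 0.0, -3.063]
force: [-1.0, 0.7, 0.2]
width: 0.0006
gripper_force: 0.2
```

```bash
python3 -c "
from track import *
track((.577,.21,.08),6)"
```

```text
16.0833 [ 0.571   0.2949 -0.0018] -3.0628 [-1.03  0.7   0.23]
side px 300
top px 296
['side'] [0.5717 0.2188 0.1304] 0.107 front [0.5795 0.1593] off ctr/front mm -9.3 -4.7 to stop 152.7
['top'] [0.5813 0.2213 0.063 ] 0.14 front [0.5851 0.1614] off ctr/front mm 0.4 1.0 to stop 154.8
['side', 'top'] [0.5759 0.22   0.1016] 0.162 front [0.582  0.1603] off ctr/front mm -5.1 -2.2 to stop 153.7
```

>>> servo_tool(
  series=[
    [[0, -1, 0, 0], [0, -1, 0, 0], [0, -1, 0, 0], [0, -1, 0, 0], [0, -1, 0, 0], [0, -1, 0, 0], [0, -1, 0, 0], [0, -1, 0, 0], [0, -1, 0, 0], [0, -1, 0, 0]],
  ],
)

```text
t: 17.12
eef_pos: [0.5718, 0.285, -0.0018]
ee_rot: [3.142, 0.0, -3.063]
force: [0.2, 0.6, 0.2]
width: 0.0003
gripper_force: 0.2
```

```bash
python3 -c "
from track import *
track((.577,.21,.08),7)"
```

```text
17.1167 [ 0.5718  0.285  -0.0018] -3.0628 [0.23 0.64 0.24]
side px 314
top px 313
['side'] [0.5749 0.209  0.0882] 0.097 front [0.5802 0.1492] off ctr/front mm -6.7 -4.5 to stop 142.6
['top'] [0.5803 0.2112 0.0548] 0.109 front [0.5836 0.1512] off ctr/front mm -1.2 -1.1 to stop 144.6
['side', 'top'] [0.5777 0.2096 0.0708] 0.125 front [0.582  0.1498] off ctr/front mm -3.8 -2.8 to stop 143.2
```

Contact made and the block slides with the tool (10 mm for 10 mm). Push on down the lane.

>>> servo_tool(
  series=[
    [[0, -2, 0, 0], [0, -3, 0, 0], [0, -3, 0, 0], [0, -3, 0, 0], [0, -3, 0, 0], [0, -3, 0, 0], [0, -3, 0, 0], [0, -3, 0, 0], [0, -3, 0, 0], [0, -2, 0, 0]],
  ],
)

```text
t: 18.15
eef_pos: [0.574, 0.2567, -0.0018]
ee_rot: [-3.142, -0.0, -3.063]
force: [0.6, -0.6, 0.4]
width: 0.0005
gripper_force: 0.2
```

```bash
python3 -c "
from track import *
track((.578,.182,.07),8)"
```

```text
18.15 [ 0.574   0.2567 -0.0018] -3.063 [ 0.55 -0.6   0.4 ]
side px 245
top px 293
['side'] [0.5789 0.182  0.0192] 0.12 front [0.5801 0.122 ] off ctr/front mm -4.1 -6.1 to stop 115.4
['top'] [0.5801 0.1828 0.0867] 0.071 front [0.5853 0.123 ] off ctr/front mm -2.9 -0.8 to stop 116.4
['side', 'top'] [0.5804 0.182  0.0462] 0.131 front [0.5832 0.1221] off ctr/front mm -2.6 -3.0 to stop 115.5
```

>>> servo_tool(
  series=[
    [[0, -3, 0, 0], [0, -3, 0, 0], [0, -3, 0, 0], [0, -3, 0, 0], [0, -3, 0, 0], [0, -3, 0, 0], [0, -3, 0, 0], [0, -3, 0, 0], [0, -3, 0, 0], [0, -3, 0, 0]],
  ],
)

```text
t: 19.18
eef_pos: [0.5764, 0.2269, -0.0018]
ee_rot: [-3.142, 0.0, -3.063]
force: [-0.2, 0.8, 0.6]
width: 0.0005
gripper_force: 0.4
```

```bash
python3 -c "
from track import *
track((.582,.152,.07),9)"
```

```text
19.1833 [ 0.5764  0.2269 -0.0018] -3.0628 [-0.23  0.84  0.6 ]
side px 207
top px 266
['side'] [0.579  0.1508 0.0676] 0.081 front [0.5831 0.091 ] off ctr/front mm -5.6 -4.7 to stop 84.4
['top'] [0.583  0.153  0.1061] 0.117 front [0.5894 0.0934] off ctr/front mm -1.5 1.7 to stop 86.8
['side', 'top'] [0.5807 0.1516 0.0783] 0.148 front [0.5854 0.0917] off ctr/front mm -4.0 -2.4 to stop 85.1
```

>>> servo_tool(
  series=[
    [[0, -3, 0, 0], [0, -3, 0, 0], [0, -3, 0, 0], [0, -3, 0, 0], [0, -3, 0, 0], [0, -3, 0, 0], [0, -3, 0, 0], [0, -3, 0, 0], [0, -3, 0, 0], [0, -3, 0, 0]],
  ],
)

```text
t: 20.22
eef_pos: [0.5787, 0.197, -0.0018]
ee_rot: [3.142, -0.0, -3.063]
force: [-0.3, 0.8, -0.3]
width: 0.0007
gripper_force: 0.2
```

```bash
python3 -c "
from track import *
track((.583,.122,.075),10)"
```

```text
20.2167 [ 0.5787  0.197  -0.0018] -3.0629 [-0.31  0.84 -0.32]
side px 154
top px 241
['side'] [0.5815 0.1205 0.0722] 0.071 front [0.5858 0.0607] off ctr/front mm -4.8 -3.6 to stop 54.1
['top'] [0.586  0.1226 0.0927] 0.1 front [0.5916 0.0628] off ctr/front mm -0.1 2.3 to stop 56.2
['side', 'top'] [0.5827 0.1213 0.0809] 0.146 front [0.5876 0.0615] off ctr/front mm -3.5 -1.8 to stop 54.9
```

>>> servo_tool(
  series=[
    [[0, -3, 0, 0], [0, -3, 0, 0], [0, -3, 0, 0], [0, -3, 0, 0], [0, -3, 0, 0], [0, -3, 0, 0], [0, -3, 0, 0], [0, -3, 0, 0], [0, -3, 0, 0], [0, -3, 0, 0]],
  ],
)

```text
t: 21.25
eef_pos: [0.5811, 0.1671, -0.0018]
ee_rot: [3.142, 0.0, -3.063]
force: [-0.2, 0.5, 0.2]
width: 0.0007
gripper_force: 0.4
```

>>> servo_tool(
  series=[
    [[0, -2, 0, 0], [0, -2, 0, 0], [0, -2, 0, 0], [0, -2, 0, 0], [0, -2, 0, 0], [0, -2, 0, 0], [0, -2, 0, 0], [0, -1, 0, 0], [0, -1, 0, 0], [0, -1, 0, 0]],
  ],
)

```text
t: 22.08
eef_pos: [0.5824, 0.1504, -0.0018]
ee_rot: [-3.142, -0.0, -3.063]
force: [0.6, 0.7, 0.4]
width: 0.0003
gripper_force: 0.3
```

```bash
python3 -c "
from track import *
track((.586,.075,.075),11)"
```

```text
22.0833 [ 0.5824  0.1504 -0.0018] -3.0628 [0.64 0.66 0.37]
side px 63
top px 197
['side'] [ 0.5915  0.0772 -0.0285] 0.122 front [0.5898 0.0173] off ctr/front mm 3.0 -1.9 to stop 10.7
['top'] [0.5895 0.0767 0.0981] 0.121 front [0.5954 0.017 ] off ctr/front mm 0.9 3.6 to stop 10.4
['side', 'top'] [0.5909 0.0771 0.0028] 0.147 front [0.5911 0.0171] off ctr/front mm 2.3 -0.7 to stop 10.5
```

>>> servo_tool(
  series=[
    [[0, -0.6, 0, 0], [0, -0.6, 0, 0], [0, -0.6, 0, 0], [0, -0.6, 0, 0], [0, -0.6, 0, 0], [0, -0.6, 0, 0], [0, -0.6, 0, 0], [0, -0.6, 0, 0], [0, -0.6, 0, 0], [0, -0.6, 0, 0]],
  ],
)

```text
t: 23.12
eef_pos: [0.5829, 0.1444, -0.0018]
ee_rot: [3.142, 0.0, -3.063]
force: [-0.0, -0.6, 0.1]
width: 0.0004
gripper_force: 0.2
```

>>> servo_tool(
  series=[
    [[0, -0.3, 0, 0], [0, -0.3, 0, 0], [0, -0.3, 0, 0], [0, -0.3, 0, 0], [0, -0.3, 0, 0], [0, 0, 0, 0], [0, 0, 0, 0], [0, 0, 0, 0], [0, 0, 0, 0], [0, 0, 0, 0]],
  ],
)

```text
t: 23.95
eef_pos: [0.5833, 0.1435, -0.0017]
ee_rot: [3.141, 0.001, -3.063]
force: [-0.1, 5.1, -0.1]
width: 0.0003
gripper_force: 2.6
```

Force rises to 5 N, so the front is against the stop. Back off, lift and check.

>>> servo_tool(
  series=[
    [[0, 1, 0, 0], [0, 3, 0, 0], [0, 6, 0, 0], [0, 10, 0, 0], [0, 15, 0, 0], [0, 20, 0, 0], [0, 25, 0, 0], [0, 30, 0, 0], [0, 30, 0, 0], [0, 30, 0, 0]],
  ],
)

```text
t: 24.78
eef_pos: [0.569, 0.315, -0.0018]
ee_rot: [-3.142, 0.0, -3.062]
force: [1.6, -0.9, -0.1]
width: 0.0004
gripper_force: 0.0
```

>>> servo_tool(
  series=[
    [[0, 10, 0, 0], [0, 0, -20, 0], [0, 0, -30, 0], [0, 0, -30, 0], [0, 0, -20, 0], [0, 0, 0, 0], [0, 0, 0, 0], [0, 0, 0, 0], [0, 0, 0, 0], [0, 0, 0, 0]],
  ],
)

```text
t: 25.62
eef_pos: [0.5682, 0.3221, 0.0968]
ee_rot: [-3.14, -0.002, -3.063]
force: [0.9, -0.4, -0.1]
width: 0.0003
gripper_force: 0.0
```

Run:
```python
from fit import *
s=telemetry.get_state(); print(s["t"],s["eef_pos"])
for n in("side","top"): save(n,n+"12.png")
for k,v in block(p0=(.588,.067,.075)).items():
    x,y,a=v[0]; print(k,v[0].round(4),round(v[1],3),"off mm",round(1e3*(x-(.589-.053*(y-.0688))),1),"front to stop",round(1e3*(y-.06*np.cos(a)-.0066),1))
for o in("short_block","wedge","bolt_bin"): print(o,[r["position"].round(3) if hasattr(r["position"],"round") else r["position"] for r in recognise("side",o)[:1]])
```

```text
25.6167 [0.56817557 0.32209722 0.09682558]
top [0.5907 0.0679 0.1024] 0.094 off mm 1.7 front to stop 1.6
side [0.5861 0.066  0.0765] 0.086 off mm -3.0 front to stop -0.4
all [0.5884 0.0675 0.0909] 0.12 off mm -0.6 front to stop 1.1
short_block [[0.3892, 0.2146, 0.0287]]
wedge [[0.3499, 0.1206, 0.0103]]
bolt_bin [[0.368, 0.0397, 0.0199]]
```

```bash
python3 -c "
from station import ticket
print(ticket.job_done())"
```

```text
the job is handed in; nothing more can be done
None
```

I pushed the block down the lane until it met the end stop (about 5 N), and the last camera fit put its front about 1 mm from the stop, about 1 mm off centre and 0.04 rad off the lane; I handed it in at about 26 s, but no verdict came back.

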